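Gauge the width of a foil-wrapped chocolate bar

ROBOT

A 6-joint arm with a two-finger parallel gripper is mounted at the origin on the work surface. World frame = base frame: x ahead of the robot, y to its left, z up, the work surface at z = 0. Lengths are in m, angles in rad, forces in N, time in s.
With the tool pointing down it reaches from about 0.3 to 0.875 m from the base axis. Payload 6.4 kg.
Tool frame: the origin (TCP) lies between the finger pads; the fingertips stand 8 mm ahead of it and the grasp point (between the pads) lies 11 mm behind it (env.tcp_to_tips is the distance from the TCP to the fingertips, in m); z points along the fingers, y is the line along which they close (so a half turn about z gives the same grasp; the last joint's range is limited). The gripper opens to 88 mm and grips with 3 to 60 N. Pads are 18 mm wide; open, the fingers measure 123 mm over their backs; the gripper's body (75 mm by 187 mm) begins 45 mm behind the grasp point.
Start: joints at [-1.444, 0.181, 1.607, -0, 1.354, -0.206], TCP at [0.188, -0.543, 0.247] pointing down, gripper open.
Joint ranges: [-2.99, 2.99], [-0.89, 2.07], [0.3, 2.58], [-1.14, 4.28], [0, 2.63], [-3.12, 3.12]. Speed limits (rad/s): [2.57, 2.57, 3.01, 3.14, 3.14, 3.14].

INTERFACE

Orientations are given as a unit quaternion [x, y, z, w].
In Python, from rig import env gives the robot as it stands.
- The arm moves only by the shell command python3 -m inch 'ROWS'. ROWS is 1 to 10 rows, one to a line, with the numbers parted by commas; each row has 5 numbers: dx, dy, dz in parts of the range, where 1.0 means 0.2 m, then a turn about the tool's z in normalised numbers (1 is 4 rad), then the finger opening in m; each row shifts and turns the commanded pose from where the row before left it, along the tool's axes as they then stand; what a row does not reach is not made up. A row lasts 1/12 s, in which the tool goes at most 0.0417 m and 0.125 rad, less where a joint would pass 70% of its speed; a pose out of reach is approached as far as the arm can. The fingers move at their own pace and stop on an object; the grip force is fixed at half the most. Time passes only in rows, so rows that do not move let the fingers close. It prints the time, the measured TCP pose, the force, the opening and the grip force at its end. Input that does not fit is refused with a message, and nothing moves.
- env.state(): the state, without advancing time (a new reading comes with each control period).
- env.grab_frame(name): name is "side" or "top" or "wrist"; returns the picture (384x512x3 uint8, red, green, blue); there is no depth.
- env.camera_info(name): a dict with "fx", "fy", "cx", "cy" (pixels), "camera_from_world" (4x4, takes a point from world to camera coordinates); the wrist camera has in their place "tool_from_camera" (4x4, takes a point from camera to tool coordinates, whose origin is the TCP and whose axes are the flange's). Camera axes: x right, y up, looking along -z (the intrinsics and any distortion apply to the point x, -y, -z); pixel columns grow to the right and rows downward; lengths in m; the calibration is good to about 2 mm. The wrist camera is an equidistant fisheye: a pixel r from the principal point sees the ray r / f radians off the axis. A picture is of the moment at which its call begins: read the wrist's pose just before it. camera_info takes no time and is no camera call.
- env.finish_job(): hands the job in; it is judged then, once.
The state is a dict: "time_s": time; "q": joint angles; "qd": joint speeds; "effort": joint torques, N m; "tool_pos": TCP position; "ee_rot": TCP orientation; "contact_force": force on the tool from outside, world axes, zero at the start; "torque": the same for the moment, N m; "finger_gap": finger opening in m; "finger_force": force on a finger pad.
Only numpy, scipy, OpenCV 4.12 (cv2) and the standard library are available. Lean on these libraries where they do the work, as an engineer would, in place of code of your own. Each camera call takes 0.05 s, during which the arm holds its last target. There are 200 camera calls.

TASK

Take the long foil-wrapped chocolate bar from the serving plate and lay it flat on the bed of the width gauge, centred, with its long sides facing the two jaws. Then slide the moving jaw up by its thumb post until the bar is just nipped, lightly, between both jaws: gently, without crushing the bar or tilting the jaw. Let go and leave it nipped there, with the other sweets and the card stand left alone.

Things in the scene. Friction and masses are not known exactly. Their poses are not given: they have to be found in the camera images.
- bar: Long gold-foil bar, rigid, about 90 g: 56 mm long (x), 24 mm high (z) and 20 to 38 mm wide (y); hand-made, so its width, which is what is being gauged, differs every time and must be felt. Origin: underside, mid-length, 10 mm from its -y side (so 10 to 28 mm from its +y side); its centre of mass is 0 to 6 mm to +y of this.
- plate: White rectangular serving plate, fixed, 150 mm (x) by 270 mm (y), rim 5 mm thick and 11 mm high, inner floor 5 mm above the counter. Origin: centre of the underside. The bar and two other sweets lie on it in a row along its y, about 85 mm apart, in any order, the bar's length roughly along the plate's x.
- gauge: Width gauge, fixed: wooden base 96 by 250 by 12 mm; on it an aluminium bed along y, 40 mm wide (x -20 to 20), top 26 mm above the counter. The fixed steel jaw stands on its +y end, 40 mm wide, top 60 mm above the counter, flat face looking to -y at gauge y = 100 mm. The moving jaw closes towards +y. Origin: on the counter, on the bed's middle line.
- fixed_face (a point): Point on the flat face of the fixed jaw, mid-width, 38 mm above the counter (12 mm above the bed). Axes as the gauge's.
- carriage (a joint): Opening between the moving jaw's nose and the fixed face in m while the jaw is upright: 0 closed, at most 0.10; starts 0.07 to 0.098. The carriage slides stiffly: about 4 N of friction, plus 8 N per m/s, and it stays where it is left.
- thumb_post (a point): Top centre of the thumb post on the carriage: 24 mm (gauge x) by 14 mm (gauge y), rising from 34 to 72 mm above the counter; can be pinched from above. Its middle is 57 mm behind (gauge -y of) the jaw's nose face; 36 mm are free between post and jaw. Axes as the gauge's.
- jaw: Moving jaw: steel plate 40 mm wide, 10 mm thick, top 60 mm above the counter, with a rounded level nose 38 mm above the counter that touches the bar. It pivots on a pin on the carriage against a stiff spring: leans about 3.4 mrad per N on its nose (2 degrees at 10 N). Origin: on the pin, 10 mm above the counter, 9 mm behind the nose face; z upright when square.
- wafer: Bystander: flat square sweet in gold foil, 42 by 42 by 12 mm, on the plate. Origin: centre of the underside.
- bell: Bystander: bell-shaped round sweet in gold foil, 38 mm across at the foot, 32 mm high, on the plate. Origin: centre of the underside.
- card_stand: Bystander: small wooden stand (30 by 90 by 14 mm) holding a blank upright card, 57 mm high in all, on the counter beyond the work. Origin: centre of the underside.
There are look-alikes about, which are no part of the job. Leave any grey or orange look-alike of the bar alone.

How it is judged:
By the outcome, as a careful person would: the job done as asked, in the order asked, and still so for the second after the job is handed in, with the robot touching nothing.
It also fails if it takes over 72 s, if anything falls off the work surface, if the arm or the gripper's body presses on something with over 40 N, if the wrist force passes 120 N, or if a joint passes its speed limit or range.

## Working session

There is one attempt and no reset: what is moved stays moved. The work goes in short steps, Python scripts to look and compute and a shell command to move; the robot and the scene stay as the last step left them, time stands still between calls to the robot, and variables do not carry over. Pictures are saved under pics/ and viewed, at most 13 in all, crops included, and the job is handed in when it is done.

```bash
ls; mkdir -p pics; python3 - <<'E'
from rig import env
import cv2,numpy as np
for n in("top","side","wrist"):
    cv2.imwrite(f"pics/{n}0.png",env.grab_frame(n)[:,:,::-1]); 
    i=env.camera_info(n); print(n,{k:np.round(v,4).tolist() for k,v in i.items() if not isinstance(v,str)})
a=cv2.imread("pics/top0.png");b=cv2.imread("pics/side0.png")
s=env.state();print(s['tool_pos'],s['ee_rot'],s['time_s'],s['contact_force'],env.tcp_to_tips)
E
```

```text
pics
top {'fx': 475.0641, 'fy': 475.0641, 'cx': 253.4294, 'cy': 194.275, 'camera_from_world': [[0.0646, -0.9979, 0.0043, -0.0484], [0.9737, 0.064, 0.2188, -0.5899], [-0.2186, -0.0099, 0.9758, -1.088], [0.0, 0.0, 0.0, 1.0]]}
side {'fx': 460.8528, 'fy': 460.8528, 'cx': 248.1183, 'cy': 198.158, 'camera_from_world': [[-0.7851, -0.6191, 0.0198, 0.4422], [0.4319, -0.5242, 0.734, -0.325], [-0.444, 0.5848, 0.6789, -0.8304], [0.0, 0.0, 0.0, 1.0]]}
wrist {'fx': 297.3186, 'fy': 297.3186, 'cx': 257.0449, 'cy': 193.9387, 'tool_from_camera': [[0.0001, 0.9564, 0.2919, 0.0747], [1.0, 0.0001, -0.0006, -0.0007], [-0.0006, 0.2919, -0.9564, -0.1384], [0.0, 0.0, 0.0, 1.0]]}
[ 0.18779203 -0.54304103  0.24601862] [ 9.86188714e-01  1.65624136e-01  2.19827560e-05 -6.81877315e-04] 0.15 [0.47200836 0.35388715 0.32380741] 0.008
```

View pics/top0.png

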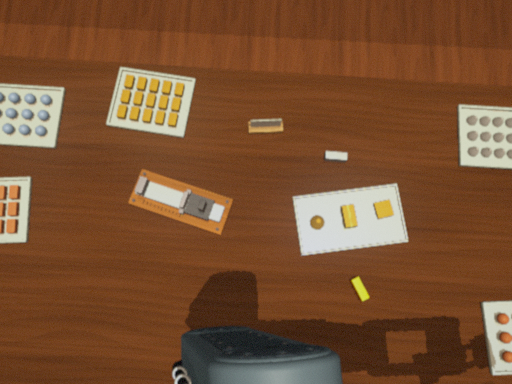

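View pics/side0.png

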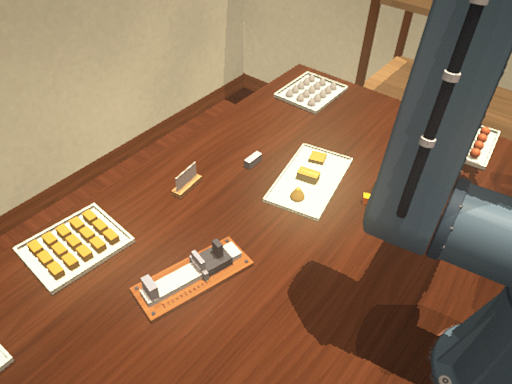

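The top picture shows these candidates for the bar:
- the gold bar at the middle of the plate (349,216)
- the wafer (383,209)
- the bell (317,222)
- the grey block (336,155)
- the yellow-orange block on the counter (360,289)
- the tray of gold sweets (150,100)

I choose the one on the plate at (349,216); in the side view it is at (308,175). The gauge is at top (180,201), with its fixed jaw at the left end (140,184) and its post near (205,206).

```bash
python3 - <<'E'
import cv2,numpy as np
a=cv2.imread("pics/top0.png");b=cv2.imread("pics/side0.png")
def c(im,x,y,w,h,s): return cv2.resize(im[y:y+h,x:x+w],None,fx=s,fy=s,interpolation=cv2.INTER_CUBIC)
r1=np.hstack([c(a,310,190,100,75,4),c(b,258,140,100,75,4)])
r2=np.hstack([c(a,125,165,112,75,400/112)[:260],c(b,128,235,130,85,400/130)[:260]])
h=min(len(r1),300);cv2.imwrite("pics/crop1.png",np.vstack([r1,r2])); print(r1.shape,r2.shape)
E
```

```text
(300, 800, 3) (260, 800, 3)
```

View pics/crop1.png

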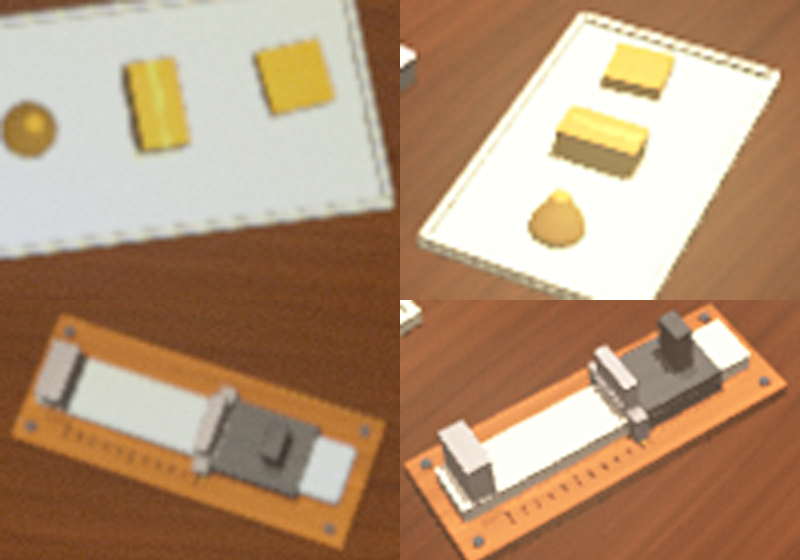

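The crop confirms it: the gold bar with a ridge is in the middle of the plate (top crop corners about (341,205), (354,204), (357,227), (345,228)). The gauge base corners in the top picture are about (143,169), (233,199), (221,234), (128,203).

```bash
cat > h.py <<'E'
from rig import env
import numpy as np, cv2
from scipy.spatial.transform import Rotation as R
def ray(n,px,st=None):
    i=env.camera_info(n); px=np.atleast_2d(np.array(px,float))
    u=(px-[i['cx'],i['cy']])/[i['fx'],i['fy']]
    if n=='wrist':
        th=np.linalg.norm(u,axis=1,keepdims=True); s=np.sinc(th/np.pi)
        d=np.hstack([u*s,np.cos(th)])*[1,-1,-1]
        T=np.array(i['tool_from_camera']); Rw=R.from_quat(st['ee_rot']).as_matrix()
        return np.array(st['tool_pos'])+Rw@T[:3,3], d@T[:3,:3].T@Rw.T
    d=np.hstack([u,np.ones((len(u),1))])*[1,-1,-1]
    M=np.linalg.inv(np.array(i['camera_from_world'])); return M[:3,3], d@M[:3,:3].T
def onz(n,px,z,st=None):
    o,d=ray(n,px,st); return o+d*((z-o[2])/d[:,2:])
def tri(rays):
    A=0;b=0
    for o,d in rays:
        d=np.ravel(d)/np.linalg.norm(d);P=np.eye(3)-np.outer(d,d);A=A+P;b=b+P@o
    p=np.linalg.solve(A,b); return p,[np.linalg.norm(np.cross(p-o,np.ravel(d)/np.linalg.norm(d))) for o,d in rays]
def toolstep(st,dp): return R.from_quat(st['ee_rot']).as_matrix().T@np.array(dp)
def save(n,name):
    st=env.state(); im=env.grab_frame(n)[:,:,::-1]; cv2.imwrite(f"pics/{name}.png",im); return st,im
E
cat > a.py <<'E'
E
python3 - <<'E'
from h import *
np.set_printoptions(precision=4,suppress=True)
g=onz('top',[(143.2,169.2),(232.8,199.2),(220.8,234.4),(128.4,202.8)],.012)
print(g,g.mean(0)); d=(g[0]+g[3]-g[1]-g[2]);print('gauge +y dir deg',np.degrees(np.arctan2(d[1],d[0])))
b=onz('top',[(341.25,205.5),(353.75,204.25),(357,226.75),(345,228.25)],.025);print(b,b.mean(0))
d=b[0]+b[1]-b[2]-b[3];print('bar x dir',np.degrees(np.arctan2(d[1],d[0])))
# post top: top and side
A,B=lambda x,y:(125+x/3.571,165+(y-300)/3.571),lambda x,y:(128+(x-400)/3.077,235+(y-300)/3.077)
for n,p,q in[('post',A(279,435),B(676,323)),('fixtop',A(66,352),B(467,440)),]:
    print(n,tri([ray('top',p),ray('side',q)]))
s=env.state();Rm=R.from_quat(s['ee_rot']).as_matrix();print(Rm)
# wrist view aim: tcp position so that wrist camera axis hits bar
for z in(.2,.25):print('step to above bar',toolstep(s,np.r_[b.mean(0)[:2],z]-s['tool_pos']))
E
```

```text
[[0.6511 0.2776 0.012 ]
 [0.5875 0.042  0.012 ]
 [0.496  0.0652 0.012 ]
 [0.561  0.3048 0.012 ]] [0.5739 0.1724 0.012 ]
gauge +y dir deg 74.8715653873012
[[ 0.5865 -0.2308  0.025 ]
 [ 0.5917 -0.262   0.025 ]
 [ 0.5353 -0.2711  0.025 ]
 [ 0.5296 -0.2415  0.025 ]] [ 0.5608 -0.2514  0.025 ]
bar x dir 9.895605213442675
post (array([0.5619, 0.1096, 0.0636]), [np.float64(0.001333206787992768), np.float64(0.0013332067879927726)])
fixtop (array([0.6113, 0.2622, 0.0492]), [np.float64(0.00393289184748184), np.float64(0.003932891847481737)])
[[ 0.9451  0.3267 -0.0002]
 [ 0.3267 -0.9451  0.0014]
 [ 0.0003 -0.0013 -1.    ]]
step to above bar [ 0.4478 -0.1538  0.0463]
step to above bar [ 0.4478 -0.1538 -0.0037]
```

Careful with the scale: shifts go in shares of 0.2 m and turns go in shares of 4 rad. That gives: 0.035 m / 0.2 = 0.175, -0.012 m / 0.2 = -0.06.

```bash
python3 -m inch '0.175,-0.06,0,0,0.07
0.175,-0.06,0,0,0.07
0.175,-0.06,0,0,0.07
0.175,-0.06,0,0,0.07
0.175,-0.06,0,0,0.07
0.175,-0.06,0,0,0.07
0.175,-0.06,0,0,0.07
0.175,-0.06,0,0,0.07
0.175,-0.06,0,0,0.07
0.175,-0.06,0,0,0.07'
python3 -m inch '0,0,0,-0.03,0.07
0,0,0,-0.03,0.07
0,0,0,-0.03,0.07
0,0,0,-0.03,0.07
0,0,0,-0.03,0.07
0,0,0,-0.03,0.07
0,0,0,-0.03,0.07
0,0,0,-0.03,0.07
0,0,0,-0.03,0.07
0,0,0,-0.03,0.07'
python3 -m inch '0,0,0,-0.0268,0.07
0,0,0,-0.0268,0.07
0,0,0,0,0.07'
python3 - <<'E'
from h import *
s,im=save('wrist','w1'); print(s['tool_pos'],s['ee_rot'],s['q']); print(toolstep(s,np.array([.5608,-.2514,.2])-s['tool_pos']),R.from_quat(s['ee_rot']).as_matrix())
E
```

```text
time_s: 0.98
tool_pos: [0.4806, -0.3142, 0.2465]
ee_rot: [0.986, 0.166, -0.0, -0.0]
contact_force: [0.3, 0.3, -0.6]
finger_gap: 0.0698
finger_force: 0.0
time_s: 1.82
tool_pos: [0.4793, -0.3155, 0.2463]
ee_rot: [0.718, 0.696, 0.0, -0.0]
contact_force: [-0.2, 0.3, -0.7]
finger_gap: 0.0698
finger_force: 0.0
time_s: 2.07
tool_pos: [0.4793, -0.3155, 0.2463]
ee_rot: [0.641, 0.768, 0.0, -0.0]
contact_force: [-0.1, -0.4, 0.6]
finger_gap: 0.0701
finger_force: 0.0
[ 0.47929769 -0.31553514  0.24632856] [ 6.40788511e-01  7.67717360e-01  2.37891070e-05 -3.73053991e-04] [-7.88950244e-01  1.79023839e-01  1.60986157e+00 -2.27689172e-05
  1.35345453e+00 -9.68691715e-01]
[0.04850293 0.09167577 0.04631736] [[-1.78779891e-01  9.83888945e-01 -5.42312478e-04]
 [ 9.83888910e-01  1.78780168e-01  5.14624044e-04]
 [ 6.03287624e-04 -4.41570802e-04 -9.99999721e-01]]
```

View pics/w1.png

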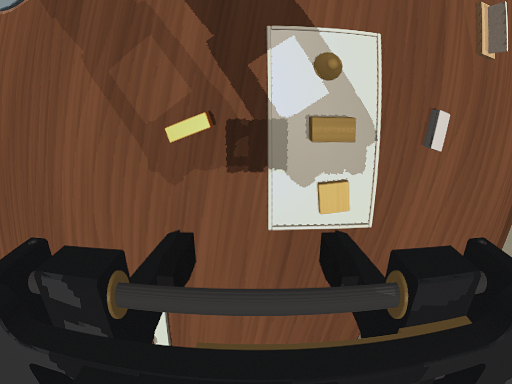

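The wrist view shows the bar at (332,129), between the bell (328,66) and the wafer (334,197). I move closer for the second view.

Converted, 0.03 m / 0.2 = 0.15, 0.02 m / 0.2 = 0.1.

```bash
python3 -m inch '0.01,0.15,0.1,0,0.07
0.01,0.15,0.1,0,0.07
0.01,0.15,0.1,0,0.07
0,0,0,0,0.07
0,0,0,0,0.07'
python3 - <<'E'
from h import *
s,im=save('wrist','w2'); print(s['tool_pos'],s['ee_rot'])
import json;json.dump({k:list(s[k]) for k in('tool_pos','ee_rot')},open('w2.json','w'))
# predicted bar pixel
hsv=cv2.cvtColor(im,cv2.COLOR_BGR2HSV);m=cv2.inRange(hsv,(15,110,60),(32,255,255))
n,l,st,c=cv2.connectedComponentsWithStats(m)
for i in range(1,n):
    if st[i,4]>150: print(st[i],c[i],onz('wrist',c[i],.025,s))
x,y=210,20
cv2.imwrite('pics/w2c.png',cv2.resize(im[:260,150:400],None,fx=2.3,fy=2.3,interpolation=cv2.INTER_CUBIC))
E
```

```text
time_s: 2.53
tool_pos: [0.5669, -0.2926, 0.1841]
ee_rot: [0.643, 0.766, -0.0, -0.002]
contact_force: [-0.1, -0.2, -0.1]
finger_gap: 0.07
finger_force: 0.0
[ 0.56685539 -0.29264727  0.18407884] [ 6.42545347e-01  7.66244115e-01 -1.58053846e-04 -2.32561709e-03]
[456   0  22  46 255] [460.63921569  22.99607843] [[ 0.76613986 -0.05953457  0.025     ]]
[238  46  36  33 908] [255.48898678  62.01211454] [[ 0.54296132 -0.17433718  0.025     ]]
[ 232  123   57   33 1713] [260.53064799 139.03210741] [[ 0.56143289 -0.24987765  0.025     ]]
[ 78 126  43  35 727] [ 99.19394773 143.18982118] [[ 0.38552808 -0.27987547  0.025     ]]
[ 249  200   40   40 1349] [268.6278725 219.3432172] [[ 0.58528325 -0.33303688  0.025     ]]
[107 271  22  48 550] [115.32       293.95636364] [[ 0.40542526 -0.47825964  0.025     ]]
[386 271  23  48 554] [398.74909747 294.20577617] [[ 0.77878177 -0.41168343  0.025     ]]
[ 196  316  276   34 1816] [348.01486784 337.38215859] [[ 0.73074496 -0.49220233  0.025     ]]
```

View pics/w2c.png

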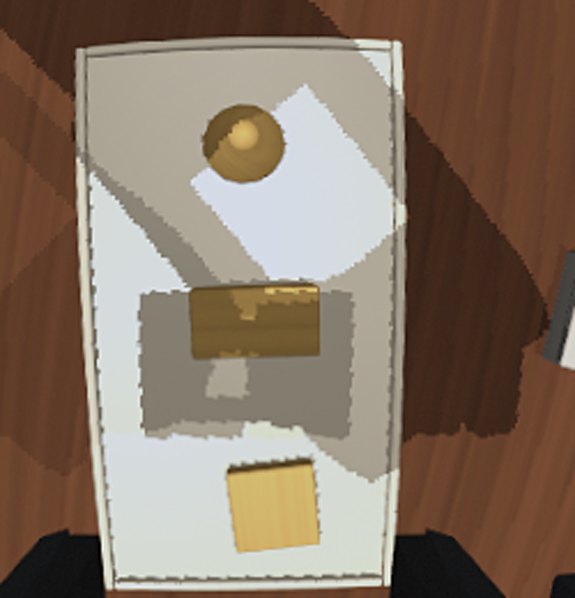

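The close view shows the bar's top face at wrist pixels (233,125), (289,124), (289,154), (233,155), nearly aligned with the tool. The bell (256,62) and wafer (269,219) are clear of it.

```bash
python3 - <<'E'
from h import *
import json
np.set_printoptions(precision=4,suppress=True)
s=json.load(open('w2.json'))
W=[(289.1,123.9),(233,125.2),(289.1,154.3),(233,155.2)];T=[(341.25,205.5),(345,228.25),(353.75,204.25),(357,226.75)]
P=[tri([ray('wrist',w,s),ray('top',t)]) for w,t in zip(W,T)]
for p in P: print(p[0],p[1][0])
for z in(.025,.029):
    p=onz('wrist',W,z,s); dx=p[0]+p[2]-p[1]-p[3]
    print(z,p.mean(0),'len',np.linalg.norm(dx)/2,'w',np.linalg.norm(p[0]+p[1]-p[2]-p[3])/2,'yaw',np.degrees(np.arctan2(dx[1],dx[0])))
Rm=R.from_quat(s['ee_rot']).as_matrix();print('tool y yaw',np.degrees(np.arctan2(Rm[1,1],Rm[0,1])))
print(toolstep(s,np.r_[p.mean(0)[:2],.029-.010]-s['tool_pos']))
# check with plate / other heights: post side/top
E
```

```text
[ 0.5858 -0.2297  0.0299] 0.000451228525262094
[ 0.5311 -0.242   0.0181] 0.0008134483131965335
[ 0.5914 -0.2602  0.0296] 0.0010972322021682102
[ 0.5364 -0.2723  0.0185] 0.0002181681235852411
0.025 [ 0.5621 -0.2503  0.025 ] len 0.05644955813927492 w 0.030735923436114768 yaw 11.291623242152975
0.029 [ 0.5619 -0.2499  0.029 ] len 0.055691268755671174 w 0.030323046432199876 yaw 11.291623242152953
tool y yaw 10.036285003733509
[0.0424 0.0031 0.1652]
```

Converted, 0.03 m / 0.2 = 0.15, 0.021 m / 0.2 = 0.105, -0.022 rad / 4 = -0.0055.

```bash
python3 -m inch '0.105,0.0075,0.05,-0.0055,0.07
0.105,0.0075,0.05,0,0.07
0,0,0.15,0,0.07
0,0,0.15,0,0.07
0,0,0.15,0,0.07
0,0,0.1,0,0.07
0,0,0.05,0,0.07
0,0,0,0,0.07'
python3 - <<'E'
from h import *
s=env.state();print(s['tool_pos'],toolstep(s,np.array([.5619,-.2499,.016])-s['tool_pos']))
E
```

```text
time_s: 3.25
tool_pos: [0.5607, -0.2523, 0.0457]
ee_rot: [0.635, 0.773, -0.0, -0.001]
contact_force: [-0.8, 1.1, -0.3]
finger_gap: 0.0699
finger_force: 0.0
[ 0.56065088 -0.25227248  0.04571518] [0.00203436 0.00174153 0.02971547]
```

Converted, 0.01 m / 0.2 = 0.05, 0.005 m / 0.2 = 0.025.

```bash
python3 -m inch '0.01,0.009,0.05,0,0.07
0,0,0.05,0,0.07
0,0,0.025,0,0.07
0,0,0.0125,0,0.07
0,0,0,0,0.07
0,0,0,0,0.045
0,0,0,0,0.045
0,0,0,0,0.045
0,0,0,0,0.045
0,0,0,0,0.045'
```

```text
time_s: 4.08
tool_pos: [0.5638, -0.2501, 0.0197]
ee_rot: [0.634, 0.774, 0.0, 0.0]
contact_force: [-0.5, -0.4, 2.4]
finger_gap: 0.0556
finger_force: 30.0
```

```bash
python3 - <<'E'
from h import *
s,im=save('wrist','w3');print(s['tool_pos'],s['contact_force'],s['finger_force'],s['finger_gap'])
cv2.imwrite('pics/w3c.png',im[150:384])
E
```

```text
[ 0.5638082  -0.250082    0.01968078] [-0.47460459 -0.42935264  2.44216013] 30.0003674486652 0.05564610061391999
```

View pics/w3c.png

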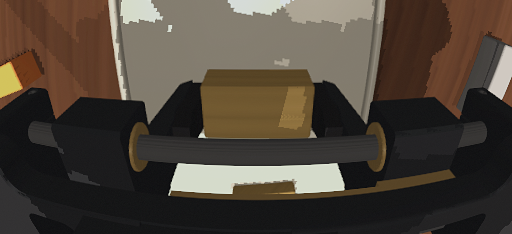

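The bar is gripped by its ends between the pads at gap 55.6 mm. Lift and carry.

```bash
python3 -m inch '0,0,-0.05,0,0.045
0,0,-0.1,0,0.045
0,0,-0.15,0,0.045
0,0,-0.15,0,0.045
0,0,-0.15,0,0.045
0,0,-0.15,0,0.045
0.1,0.02,0,0,0.045
0.17,0.035,0,0,0.045
0.17,0.035,0,0,0.045
0.17,0.035,0,0,0.045'
python3 -m inch '0.17,0.035,0,0,0.045
0.17,0.035,0,0,0.045
0.17,0.035,0,0,0.045
0.17,0.035,0,0,0.045
0.17,0.035,0,0,0.045
0.17,0.035,0,0,0.045
0.17,0.035,0,0,0.045
0.1,0.02,0,0.03,0.045
0,0,0,0.03,0.045
0,0,0,0.0275,0.045'
python3 -m inch '0,0,0,0.0275,0.045
0,0,0,0,0.045
0,0,0,0,0.045'
python3 - <<'E'
from h import *
import json
s,im=save('wrist','w4');json.dump({k:list(s[k]) for k in('tool_pos','ee_rot')},open('w4.json','w'))
Rm=R.from_quat(s['ee_rot']).as_matrix();print('tool x yaw',np.degrees(np.arctan2(Rm[1,0],Rm[0,0])))
cv2.imwrite('pics/w4c.png',cv2.resize(im[0:260,90:430],(782,598),interpolation=cv2.INTER_CUBIC))
E
```

```text
time_s: 4.97
tool_pos: [0.5637, -0.1243, 0.17]
ee_rot: [0.634, 0.773, 0.0, 0.0]
contact_force: [1.7, 0.5, -1.0]
finger_gap: 0.0555
finger_force: 30.0
time_s: 5.8
tool_pos: [0.5647, 0.1399, 0.1696]
ee_rot: [0.76, 0.65, 0.0, -0.0]
contact_force: [-0.4, -0.0, -1.8]
finger_gap: 0.0558
finger_force: 30.0
time_s: 6.05
tool_pos: [0.5651, 0.1381, 0.1695]
ee_rot: [0.792, 0.61, -0.0, 0.0]
contact_force: [0.4, 0.6, -1.5]
finger_gap: 0.0557
finger_force: 30.0
tool x yaw 75.18184521772804
```

View pics/w4c.png

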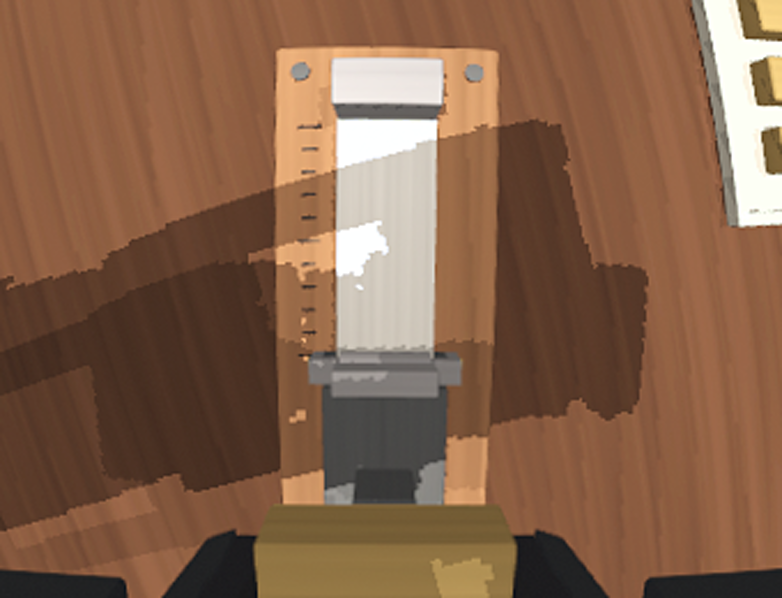

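The wrist view shows the gauge square to the tool. The near top edge of the fixed jaw runs crop (333,103)–(441,105), and the foot of its face (336,118)–(437,120). The moving jaw is at rows 353–397 and the post is near (385,487).

```bash
python3 - <<'E'
from h import *
import json
np.set_printoptions(precision=4,suppress=True)
s=json.load(open('w4.json'))
c=lambda *q:[(90+x/2.3,y/2.3) for x,y in q]
yaw=lambda d:np.degrees(np.arctan2(d[1],d[0]))
f=onz('wrist',c((333,103),(441,105)),.060,s);print('facetop',f,f.mean(0),np.linalg.norm(f[1]-f[0]),'gx yaw',yaw(f[1]-f[0]))
b=onz('wrist',c((336,118),(437,120)),.026,s);print('facefoot',b,b.mean(0),np.linalg.norm(b[1]-b[0]),yaw(b[1]-b[0]))
e=onz('wrist',c((276,50),(282,500),(498,52),(487,500)),.012,s);print('base edges yaw',yaw(e[0]-e[1]),yaw(e[2]-e[3]),e, np.linalg.norm(e[0]-e[2]))
bl=onz('wrist',c((337,130),(336,345),(436,130),(434,345)),.026,s);print('bed yaw',yaw(bl[0]-bl[1]),yaw(bl[2]-bl[3]),np.linalg.norm(bl[0]-bl[2]),np.linalg.norm(bl[1]-bl[3]),(bl[0]+bl[2])/2,(bl[1]+bl[3])/2)
j=onz('wrist',c((385,372),(385,397)),.060,s);print('jawtop',j)
# height by two views: jaw far-left/right top corners in top image + wrist
A=lambda x,y:(125+x/3.571,165+(y-300)/3.571)
for w,t in[((333,58),(50,342)),((441,103),(72,405))]: print(tri([ray('wrist',c(w),s),ray('top',A(*t))]))
E
```

```text
facetop [[0.5791 0.2661 0.06  ]
 [0.6161 0.2556 0.06  ]] [0.5976 0.2609 0.06  ] 0.03842418571606543 gx yaw -15.857639124863633
facefoot [[0.5781 0.2671 0.026 ]
 [0.6173 0.2559 0.026 ]] [0.5977 0.2615 0.026 ] 0.04082509752819346 -15.944265222203564
base edges yaw 74.79352977612692 74.97767594058944 [[0.5609 0.3077 0.012 ]
 [0.5073 0.1106 0.012 ]
 [0.6529 0.2826 0.012 ]
 [0.6002 0.0861 0.012 ]] 0.09536287187793592
bed yaw 74.55336237389253 75.05575462740863 0.0399956691781385 0.04078058706109003 [0.5965 0.2569 0.026 ] [0.573  0.1705 0.026 ]
jawtop [[0.5717 0.1656 0.06  ]
 [0.5693 0.1565 0.06  ]]
(array([0.5831, 0.2383, 0.2055]), [np.float64(0.0026294826641495212), np.float64(0.0026294826641494683)])
(array([ 0.6549,  0.3283, -0.2866]), [np.float64(0.011754859409879208), np.float64(0.01175485940987911)])
```

```bash
python3 - <<'E'
from h import *
s=env.state();print(toolstep(s,np.array([.5926,.2426,.0407])-s['tool_pos']))
E
```

```text
[ 0.108182   -0.00023858  0.12879715]
```

Converted, 0.027 m / 0.2 = 0.135, 0.02 m / 0.2 = 0.1, 0.0066 rad / 4 = 0.0017.

```bash
python3 -m inch '0.135,0,0,0.0017,0.045
0.135,0,0,0,0.045
0.135,0,0,0,0.045
0.135,0,0,0,0.045
0,0,0.1,0,0.045
0,0,0.1,0,0.045
0,0,0.1,0,0.045
0,0,0,0,0.045
0,0,0,0,0.045'
python3 - <<'E'
from h import *
import json
s,im=save('wrist','w5');print(s['tool_pos'],toolstep(s,np.array([.5926,.2426,.0407])-s['tool_pos']))
json.dump({k:list(s[k]) for k in('tool_pos','ee_rot')},open('w5.json','w'))
Rm=R.from_quat(s['ee_rot']).as_matrix();print('tool x yaw',np.degrees(np.arctan2(Rm[1,0],Rm[0,0])))
cv2.imwrite('pics/w5c.png',cv2.resize(im[60:340,110:410],(640,597),interpolation=cv2.INTER_CUBIC))
E
```

```text
time_s: 6.85
tool_pos: [0.5928, 0.2418, 0.1081]
ee_rot: [0.795, 0.607, -0.001, -0.001]
contact_force: [0.4, 0.3, -0.7]
finger_gap: 0.0557
finger_force: 30.0
[0.59275238 0.24182247 0.10814839] [ 0.00080306 -0.00016127  0.06744807]
tool x yaw 74.69263215975539
```

View pics/w5c.png

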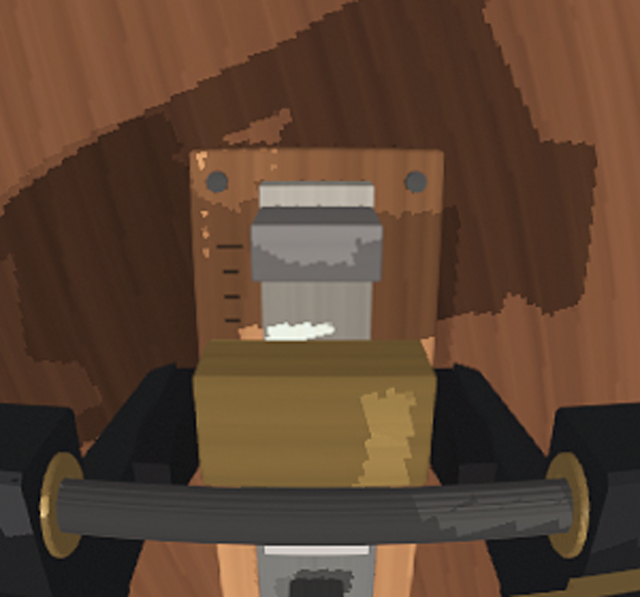

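The view shows the fixed jaw's near top edge at crop (252–382, 281) and the bar's +y face between crop rows 340 (bottom edge) and 375 (top edge). The bar is square to the gauge.

```bash
python3 - <<'E'
from h import *
import json
np.set_printoptions(precision=4,suppress=True)
s=json.load(open('w5.json'));s4=json.load(open('w4.json'))
c=lambda *q:[(110+x/2.1333,60+y/2.1333) for x,y in q]
c4=lambda *q:[(90+x/2.3,y/2.3) for x,y in q]
gx,gy=np.array([.965,-.2622]),np.array([.2622,.965])
G=lambda p:np.c_[p[:,:2]@gx,p[:,:2]@gy]
for a,b in[((252,281),(333,103)),((382,281),(441,105))]:
    print('tri face corner',tri([ray('wrist',c(a),s),ray('wrist',c4(b),s4)]))
print('face',G(onz('wrist',c((252,281),(382,281)),.060,s)))
z=s['tool_pos'][2]
print('tcp',G(np.array([s['tool_pos']])))
print('bar top edge',G(onz('wrist',c((196,375),(435,375)),z+.0093,s)))
print('bar bottom edge',G(onz('wrist',c((207,340),(420,340)),z-.0147,s)))
E
```

```text
tri face corner (array([0.5788, 0.2663, 0.0597]), [np.float64(0.0002826952522011922), np.float64(0.00028269525220146703)])
tri face corner (array([0.6167, 0.2557, 0.059 ]), [np.float64(0.0005412009170633212), np.float64(0.0005412009170630122)])
face [[0.4885 0.4088]
 [0.5285 0.4088]]
tcp [[0.5086 0.3888]]
bar top edge [[0.4809 0.4038]
 [0.5351 0.4037]]
bar bottom edge [[0.4796 0.4027]
 [0.5355 0.4026]]
```

Converted, 0.02 m / 0.2 = 0.1, 0.0015 m / 0.2 = 0.0075, -0.001 rad / 4 = -0.0003.

```bash
python3 -m inch '0.0075,0,0.1,-0.0003,0.045
0,0,0.1,0,0.045
0,0,0.075,0,0.045
0,0,0.03,0,0.045
0,0,0.015,0,0.045
0,0,0.0075,0,0.045
0,0,0,0,0.045'
```

```text
time_s: 7.48
tool_pos: [0.5948, 0.2437, 0.0445]
ee_rot: [0.795, 0.606, 0.001, 0.0]
contact_force: [-0.4, -1.0, -0.9]
finger_gap: 0.0557
finger_force: 30.0
```

Converted, 0.001 m / 0.2 = 0.005.

```bash
python3 -m inch '0,0,0.005,0,0.045
0,0,0,0,0.045
0,0,0,0,0.045'; python3 - <<'E'
from h import *
s=env.state();p=s['tool_pos'];print(p,p[0]*.965-p[1]*.2622,p[0]*.2622+p[1]*.965,toolstep(s,[.965,-.2622,0]))
E
```

```text
time_s: 7.73
tool_pos: [0.5946, 0.2438, 0.0434]
ee_rot: [0.795, 0.606, 0.001, 0.0]
contact_force: [-0.3, -0.0, -2.0]
finger_gap: 0.0559
finger_force: 30.0
[0.59458436 0.2437858  0.04342157] 0.5098532698139114 0.3911533201511805 [0.0021948  0.99998401 0.00100332]
```

Converted, -0.0013 m / 0.2 = -0.0065, 0.001 m / 0.2 = 0.005.

```bash
python3 -m inch '0,-0.0065,0.005,0,0.045
0,0,0,0,0.045
0,0,0.005,0,0.045
0,0,0,0,0.045
0,0,0,0,0.045'; python3 - <<'E'
from h import *
s=env.state();p=s['tool_pos'];print(p,p[0]*.965-p[1]*.2622,p[0]*.2622+p[1]*.965,s['contact_force'])
E
```

```text
time_s: 8.15
tool_pos: [0.5929, 0.244, 0.0407]
ee_rot: [0.795, 0.606, 0.0, -0.0]
contact_force: [-0.3, 0.0, -0.5]
finger_gap: 0.0556
finger_force: 30.0
[0.59288733 0.24402635 0.04071707] 0.5081525638870259 0.39094048436855067 [-0.28985905  0.00467863 -0.54203444]
```

Converted, 0.0005 m / 0.2 = 0.0025.

```bash
python3 -m inch '0,0,0.0025,0,0.045
0,0,0,0,0.045
0,0,0,0,0.045'; python3 -m inch '0,0,0.0025,0,0.045
0,0,0,0,0.045
0,0,0,0,0.045'
```

```text
time_s: 8.4
tool_pos: [0.5929, 0.244, 0.0407]
ee_rot: [0.795, 0.607, -0.0, -0.0]
contact_force: [-3.3, -0.5, 4.8]
finger_gap: 0.0556
finger_force: 30.0
time_s: 8.65
tool_pos: [0.5929, 0.244, 0.0407]
ee_rot: [0.795, 0.607, -0.0, 0.0]
contact_force: [-5.5, -2.2, 9.6]
finger_gap: 0.056
finger_force: 30.0
```

Seated on the bed. Ease off, release and rise.

Converted, -0.03 m / 0.2 = -0.15, -0.0007 m / 0.2 = -0.0035.

```bash
python3 -m inch '0,0,-0.0035,0,0.045
0,0,0,0,0.045
0,0,0,0,0.07
0,0,0,0,0.07
0,0,0,0,0.07
0,0,-0.025,0,0.07
0,0,-0.075,0,0.07
0,0,-0.125,0,0.07
0,0,-0.15,0,0.07
0,0,0,0,0.07'
python3 -m inch '-0.15,0,-0.05,0,0.07
-0.15,0,-0.05,0,0.07
-0.15,0,0,0,0.07
0,0,0,0,0.07
0,0,0,0,0.07'
python3 - <<'E'
from h import *
import json
s,im=save('wrist','w6');print(s['tool_pos'])
json.dump({k:list(s[k]) for k in('tool_pos','ee_rot')},open('w6.json','w'))
cv2.imwrite('pics/w6c.png',cv2.resize(im[40:340,110:410],(600,600),interpolation=cv2.INTER_CUBIC))
E
```

```text
time_s: 9.48
tool_pos: [0.5971, 0.245, 0.1234]
ee_rot: [0.795, 0.607, 0.005, 0.002]
contact_force: [1.5, 0.1, 1.1]
finger_gap: 0.0701
finger_force: 0.0
time_s: 9.9
tool_pos: [0.5695, 0.1561, 0.1367]
ee_rot: [0.796, 0.605, 0.001, 0.0]
contact_force: [0.6, 0.4, 0.4]
finger_gap: 0.0697
finger_force: 0.0
[0.56950277 0.15614675 0.13672605]
```

View pics/w6c.png

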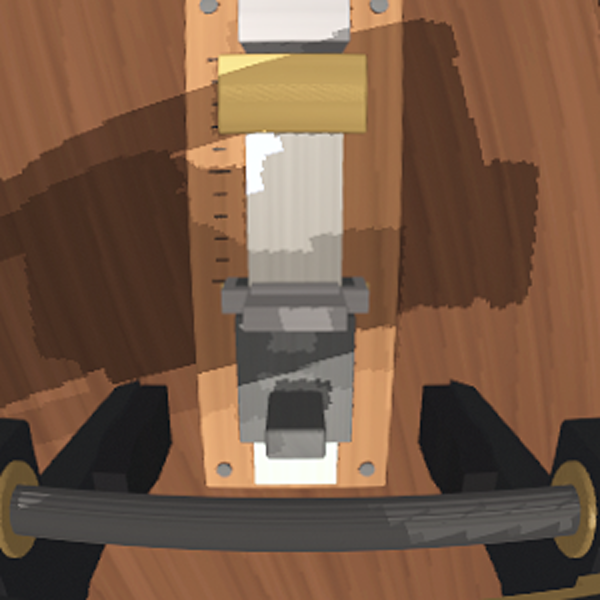

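The bar lies square on the bed, crop (218–366, 55–132), close to the fixed jaw. The post's top is at crop (266–326, 430–458) and the moving jaw at rows 283–332.

```bash
python3 - <<'E'
from h import *
import json
np.set_printoptions(precision=4,suppress=True)
s=json.load(open('w6.json'))
c=lambda *q:[(110+x/2,40+y/2) for x,y in q]
gx,gy=np.array([.965,-.2622]),np.array([.2622,.965])
G=lambda p:np.c_[p[:,:2]@gx,p[:,:2]@gy]
print('post top',G(onz('wrist',c((268,430),(326,430),(266,458),(326,458)),.072,s)))
print('bar',G(onz('wrist',c((218,55),(366,55),(218,132),(366,132)),.050,s)))
print('jaw top front/rear',G(onz('wrist',c((294,308),(294,332)),.060,s)))
# second-view check of post from the first top/side pictures
p=tri([ray('top',(125+279/3.571,165+135/3.571)),ray('side',(128+276/3.077,235+23/3.077))])[0];print('post top/side',p,G(p[None]))
t=.5084*gx+G(onz('wrist',c((296,444)),.072,s))[0,1]*gy
s=env.state();Rm=R.from_quat(s['ee_rot']).as_matrix();print('yaw',np.degrees(np.arctan2(Rm[1,0],Rm[0,0])))
print(t,toolstep(s,np.r_[t,.055]-s['tool_pos']))
E
```

```text
post top [[0.4975 0.2642]
 [0.5199 0.264 ]
 [0.4964 0.2514]
 [0.5202 0.2512]]
bar [[0.4799 0.4054]
 [0.5351 0.4051]
 [0.4796 0.376 ]
 [0.5351 0.3757]]
jaw top front/rear [[0.5078 0.3098]
 [0.5077 0.3002]]
post top/side [0.5619 0.1096 0.0636] [[0.5135 0.2531]]
yaw 74.58959670518794
[0.5582 0.1155] [-0.0432 -0.      0.0814]
```

Converted, -0.021 m / 0.2 = -0.105, 0.01 m / 0.2 = 0.05, -0.003 rad / 4 = -0.0008.

```bash
python3 -m inch '-0.105,0,0.05,-0.0008,0.05
-0.105,0,0.05,0,0.05
0,0,0,0,0.05
0,0,0,0,0.05'; python3 - <<'E'
from h import *
s=env.state();print(toolstep(s,np.array([.5582,.1155,.055])-s['tool_pos']))
E
```

```text
time_s: 10.28
tool_pos: [0.5579, 0.1172, 0.115]
ee_rot: [0.794, 0.607, -0.0, -0.001]
contact_force: [-0.4, 0.1, 0.1]
finger_gap: 0.0499
finger_force: 0.0
[-0.00157004  0.00081346  0.06004204]
```

Converted, 0.02 m / 0.2 = 0.1, 0.015 m / 0.2 = 0.075.

```bash
python3 -m inch '-0.0075,0.004,0.1,0,0.05
0,0,0.1,0,0.05
0,0,0.075,0,0.05
0,0,0.025,0,0.05
0,0,0,0,0.05
0,0,0,0,0.05'; python3 - <<'E'
from h import *
s=env.state();print(toolstep(s,np.array([.5582,.1155,.055])-s['tool_pos']),s['contact_force'])
E
```

```text
time_s: 10.78
tool_pos: [0.5591, 0.1159, 0.0561]
ee_rot: [0.794, 0.608, 0.0, 0.0]
contact_force: [0.7, -0.8, 0.3]
finger_gap: 0.0499
finger_force: 0.0
[-0.00064533 -0.00077856  0.00108757] [ 0.73636192 -0.84121455  0.33668546]
```

Converted, -0.0007 m / 0.2 = -0.0035.

```bash
python3 -m inch '0,-0.0035,0,0,0.05
0,0,0,0,0.015
0,0,0,0,0.015
0,0,0,0,0.015
0,0,0,0,0.015
0,0,0,0,0.015
0,0,0,0,0.015'; python3 - <<'E'
from h import *
s=env.state();print(s['contact_force'],s['finger_gap'],toolstep(s,s['contact_force']))
E
```

```text
time_s: 11.37
tool_pos: [0.5585, 0.115, 0.0559]
ee_rot: [0.794, 0.608, 0.001, 0.001]
contact_force: [1.5, -1.2, 0.8]
finger_gap: 0.0238
finger_force: 30.0
[ 1.48355215 -1.209356    0.80477476] 0.02378398050255382 [-0.7786261   1.74960117 -0.80235184]
```

Converted, 0.004 m / 0.2 = 0.02, 0.003 m / 0.2 = 0.015.

```bash
cat > f.py <<'E'
from h import *
s=env.state();p=s['tool_pos'];Rm=R.from_quat(s['ee_rot']).as_matrix()
print('gx %.4f gy %.5f'%(p[0]*.965-p[1]*.2622,p[0]*.2622+p[1]*.965),'Ftool',np.round(toolstep(s,s['contact_force']),2),'yaw %.2f'%np.degrees(np.arctan2(Rm[1,0],Rm[0,0])))
E
python3 f.py; python3 -m inch '0.005,0,0,0,0.015
0.01,0,0,0,0.015
0.015,0,0,0,0.015
0.02,0,0,0,0.015
0.02,0,0,0,0.015
0.02,0,0,0,0.015
0.02,0,0,0,0.015
0.02,0,0,0,0.015
0.02,0,0,0,0.015'; python3 f.py
```

```text
gx 0.5088 gy 0.25744 Ftool [-0.78  1.75 -0.8 ] yaw 74.83
time_s: 12.12
tool_pos: [0.5663, 0.1437, 0.0559]
ee_rot: [0.794, 0.608, 0.0, 0.001]
contact_force: [2.0, -4.6, 3.1]
finger_gap: 0.0237
finger_force: 30.0
gx 0.5088 gy 0.28719 Ftool [-3.95  3.18 -3.14] yaw 74.83
```

Converted, 0.004 m / 0.2 = 0.02, 0.003 m / 0.2 = 0.015.

```bash
python3 -m inch '0.02,0,0,0,0.015
0.02,0,0,0,0.015
0.02,0,0,0,0.015
0.02,0,0,0,0.015
0.015,0,0,0,0.015
0.015,0,0,0,0.015
0.01,0,0,0,0.015
0.005,0,0,0,0.015
0.005,0,0,0,0.015
0,0,0,0,0.015'; python3 f.py
python3 -m inch '0.005,0,0,0,0.015
0.005,0,0,0,0.015'; python3 f.py;python3 -m inch '0.005,0,0,0,0.015
0.005,0,0,0,0.015'; python3 f.py
```

```text
time_s: 12.95
tool_pos: [0.5732, 0.1689, 0.0559]
ee_rot: [0.794, 0.608, 0.0, 0.001]
contact_force: [2.8, -4.7, 2.9]
finger_gap: 0.0237
finger_force: 30.0
gx 0.5088 gy 0.31332 Ftool [-3.83  3.89 -2.84] yaw 74.84
time_s: 13.12
tool_pos: [0.5737, 0.1707, 0.0559]
ee_rot: [0.794, 0.608, 0.0, 0.001]
contact_force: [1.0, -5.1, 2.7]
finger_gap: 0.0236
finger_force: 30.0
gx 0.5089 gy 0.31512 Ftool [-4.62  2.32 -2.72] yaw 74.83
time_s: 13.28
tool_pos: [0.5742, 0.1726, 0.0559]
ee_rot: [0.794, 0.608, 0.0, 0.001]
contact_force: [2.2, -4.8, 2.7]
finger_gap: 0.0238
finger_force: 30.0
gx 0.5088 gy 0.31713 Ftool [-4.06  3.42 -2.73] yaw 74.83
```

Converted, 0.0005 m / 0.2 = 0.0025.

```bash
for i in 1 2; do :; done; python3 -m inch '0.0025,0,0,0,0.015
0.0025,0,0,0,0.015' >/dev/null; python3 f.py; python3 -m inch '0.0025,0,0,0,0.015
0.0025,0,0,0,0.015'>/dev/null; python3 f.py; python3 -m inch '0.0025,0,0,0,0.015'>/dev/null; python3 f.py;  python3 -m inch '0.0025,0,0,0,0.015'>/dev/null; python3 f.py
```

```text
gx 0.5088 gy 0.31815 Ftool [-4.41  3.07 -2.46] yaw 74.83
gx 0.5088 gy 0.31901 Ftool [-4.13  3.44 -3.32] yaw 74.83
gx 0.5088 gy 0.31949 Ftool [-4.91  3.92 -2.86] yaw 74.83
gx 0.5088 gy 0.31997 Ftool [-4.75  4.46 -3.11] yaw 74.83
```

Converted, 0.0003 m / 0.2 = 0.0015.

```bash
python3 -m inch '0.0015,0,0,0,0.015'>/dev/null; python3 f.py; python3 -m inch '0.0015,0,0,0,0.015'>/dev/null; python3 f.py; python3 -m inch '0.0015,0,0,0,0.015'>/dev/null; python3 f.py;  python3 -m inch '0.0015,0,0,0,0.015'>/dev/null; python3 f.py
```

```text
gx 0.5088 gy 0.32031 Ftool [-4.48  2.53 -2.63] yaw 74.83
gx 0.5088 gy 0.32061 Ftool [-4.7   2.98 -4.18] yaw 74.83
gx 0.5088 gy 0.32088 Ftool [-5.05  2.94 -3.96] yaw 74.83
gx 0.5088 gy 0.32114 Ftool [-5.87  3.98 -3.85] yaw 74.83
```

```bash
python3 - <<'E'
from h import *
import json
s,im=save('wrist','w7');json.dump({k:list(s[k]) for k in('tool_pos','ee_rot')},open('w7.json','w'))
cv2.imwrite('pics/w7c.png',cv2.resize(im[130:290,180:340],(800,600)[::-1] if 0 else (600,600),interpolation=cv2.INTER_CUBIC))
E
```

```text
(no output)
```

View pics/w7c.png

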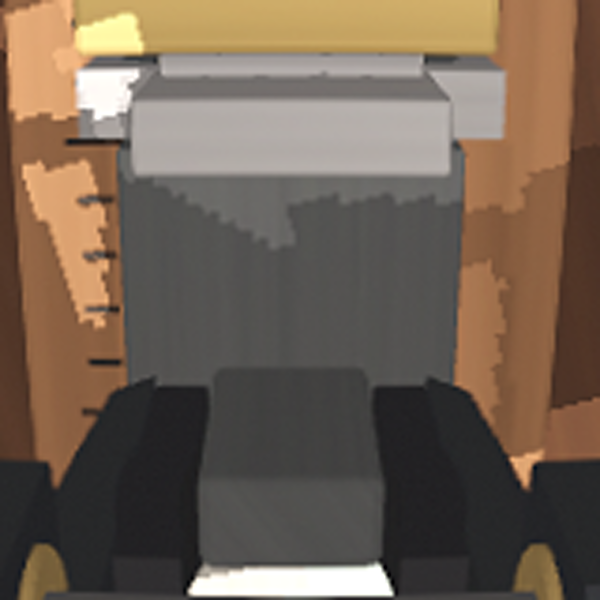

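The jaw's nose is up against or very near the bar (bar edge at crop row 50, nose at rows 55–75), and the force has begun to rise. I continue finely.

Converted, 0.00015 m / 0.2 = 0.0008.

```bash
python3 f.py; python3 -m inch '0.0008,0,0,0,0.015'>/dev/null; python3 f.py; python3 -m inch '0.0008,0,0,0,0.015'>/dev/null; python3 f.py
```

```text
gx 0.5088 gy 0.32114 Ftool [-4.71  3.83 -2.37] yaw 74.83
gx 0.5088 gy 0.32115 Ftool [-5.43  3.03 -2.96] yaw 74.83
gx 0.5088 gy 0.32121 Ftool [-5.62  4.41 -3.95] yaw 74.83
```

Converted, 0.00015 m / 0.2 = 0.0008.

```bash
python3 -m inch '0.0008,0,0,0,0.015
0,0,0,0,0.015'>/dev/null; python3 f.py; python3 -m inch '0.0008,0,0,0,0.015
0,0,0,0,0.015'>/dev/null; python3 f.py
```

```text
gx 0.5089 gy 0.32127 Ftool [-5.86  3.17 -3.29] yaw 74.83
gx 0.5088 gy 0.32133 Ftool [-6.95  3.53 -3.84] yaw 74.83
```

```bash
for i in 1 2 3; do python3 -m inch '0,0,0,0,0.015'>/dev/null; python3 f.py; done
```

```text
gx 0.5089 gy 0.32132 Ftool [-6.29  3.06 -4.18] yaw 74.83
gx 0.5088 gy 0.32134 Ftool [-6.53  3.29 -3.76] yaw 74.83
gx 0.5088 gy 0.32131 Ftool [-5.95  3.89 -4.03] yaw 74.83
```

Careful with the scale: shifts go in shares of 0.2 m and turns go in shares of 4 rad. That gives: 0.00015 m / 0.2 = 0.0008.

```bash
python3 -m inch '0.0008,0,0,0,0.015
0,0,0,0,0.015'>/dev/null; python3 f.py; python3 -m inch '0,0,0,0,0.05
0,0,0,0,0.05
0,0,0,0,0.05
0,0,0,0,0.05
0,0,0,0,0.05'; python3 -m inch '0,0,-0.025,0,0.05
0,0,-0.075,0,0.05
0,0,-0.125,0,0.05
0,0,-0.15,0,0.05
0,0,-0.15,0,0.05
0,0,0,0,0.05'
python3 - <<'E'
from h import *
import json
s,im=save('wrist','w8');json.dump({k:list(s[k]) for k in('tool_pos','ee_rot')},open('w8.json','w'))
print(s['contact_force'])
a=cv2.resize(im[60:300,140:380],(560,560),interpolation=cv2.INTER_CUBIC)
cv2.imwrite('pics/w8c.png',a)
E
```

```text
gx 0.5088 gy 0.32138 Ftool [-6.39  3.81 -4.  ] yaw 74.83
time_s: 15.5
tool_pos: [0.5743, 0.1782, 0.0551]
ee_rot: [0.794, 0.608, -0.0, -0.0]
contact_force: [0.8, 0.3, -0.4]
finger_gap: 0.0499
finger_force: 0.0
time_s: 16.0
tool_pos: [0.5785, 0.1786, 0.1677]
ee_rot: [0.794, 0.608, 0.005, 0.003]
contact_force: [-0.0, 0.7, 0.2]
finger_gap: 0.05
finger_force: 0.0
[-0.01564463  0.67738995  0.23137797]
```

View pics/w8c.png

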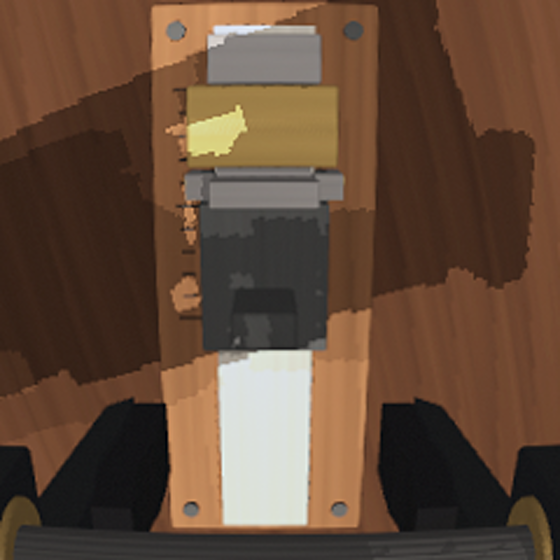

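```bash
python3 - <<'E'
from h import *
import json
np.set_printoptions(precision=4,suppress=True)
s=json.load(open('w8.json'))
c=lambda *q:[(140+x*240/560,60+y*240/560) for x,y in q]
gx,gy=np.array([.965,-.2622]),np.array([.2622,.965])
G=lambda p:np.c_[p[:,:2]@gx,p[:,:2]@gy]
print('face',G(onz('wrist',c((208,83),(321,83)),.06,s)))
print('bar',G(onz('wrist',c((188,86),(338,86),(188,166),(338,166)),.05,s)))
print('jaw rear',G(onz('wrist',c((210,208),(319,208)),.06,s)))
E
```

```text
face [[0.4887 0.4087]
 [0.5282 0.4086]]
bar [[0.4806 0.4081]
 [0.5353 0.408 ]
 [0.4802 0.3784]
 [0.5356 0.3783]]
jaw rear [[0.4889 0.364 ]
 [0.528  0.3639]]
```

The measurements agree: the bar touches both jaws within error, square and centred to about 0.6 mm, and the jaw is upright. Hand in.

```bash
python3 -c "
from rig import env
print(env.finish_job())"
```

```text
the job is handed in; nothing more can be done
None
```

I laid the bar flat on the gauge bed, square and about 0.6 mm off centre, nipped it at about 2 N between the jaws, released it and handed the job in after about 16 s of robot time; no verdict came back.

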